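# Put the seal tins away behind a drop-latched gate

### The arm

A 6-joint arm with a two-finger parallel gripper is mounted at the origin on a cart in front of the work surface, level with it; the furniture and walls round the work are solid. World frame = base frame: x ahead of the robot, y to its left, z up, the work surface at z = 0. Lengths are in mm, angles in degrees, forces in N, time in s.
With the tool pointing down it reaches from about 350 to 850 mm from the base axis. Payload 8.1 kg.
Tool frame: the origin (TCP) lies midway between the tips of the shut fingers; the grasp point (between the pads) lies 19 mm behind it; z points along the fingers, y is the line along which they close (so a half turn about z gives the same grasp; the last joint's range is limited). The gripper opens to 85 mm and grips with 20 to 120 N. Pads are 22 mm wide; open, the fingers measure 114 mm over their backs; the gripper's body (76 mm by 85 mm) begins 54 mm behind the grasp point. The pads swing forward as they close: fully open they stand 13 mm farther back than shut.
Start: joints at [-73.992, 7.471, 85.268, -0, 87.261, -4.893], TCP at [214.078, -560.514, 231.292] pointing down, gripper open.
Joint ranges: [-169.43, 169.43], [-51.17, 129.36], [1.28, 143.12], [-76.62, 256.62], [0, 156.53], [-152.29, 152.29]. Speed limits (degrees/s): [136.94, 136.94, 159.86, 180, 180, 180].

### API

Orientations are given as [roll, pitch, yaw] about the fixed x, y, z axes, in that order (R = Rz(yaw) Ry(pitch) Rx(roll)).
In Python, from bench import sense, snapshot, camera_params, hand_in, masks_of, pinpoint gives the robot as it stands.
- The arm moves only by the tool step_arm, never from a script. Its argument "targets" is a list of rows, each an object with "angular": the turn, a rotation vector about the tool's x, y, z scaled (see below), a list of three; "dp": the shift along the tool's x, y, z scaled (see below), a list of three; "fingers": the closure, from 0 (fully open) to 1 (shut). A call has exactly 8 rows; each row is the pose to reach, as a shift and turn from the pose commanded when the call began, along the tool's axes at that moment, turning the shorter way round; what a row does not reach only later rows make up. The controller multiplies each number of a shift by 0.2 m and each number of a turn by 180 degrees. A row lasts 1/8 s, in which the tool goes at most 62.5 mm and 10.7 degrees, less where a joint would pass 70% of its speed; a pose out of reach is approached as far as the arm can. A call with a number of a shift or a turn outside -1 to 1 is refused whole. A call with a gripper value outside its range is refused whole. The fingers move at their own pace and stop on an object; "newtons" is the grip in N (left out, the last holds). Time passes only in rows, so rows that repeat a pose let the fingers close, or fill a call up. It gives the time, the measured TCP pose, the force, the opening and the grip force at its end, in the units of the state.
- sense(): the state, without advancing time (a new reading comes with each control period).
- snapshot(name): name is "scene" or "top" or "wrist"; returns the picture (400x640x3 uint8, blue, green, red); there is no depth.
- camera_params(name): a dict with "vfov" (degrees; the focal length in pixels is half the picture's height over the tangent of half this angle, whatever the lens; pixels are square), "cx", "cy" (the principal point, pixels), "D" ([k1, k2, p1, p2, k3] as OpenCV has them; the pictures are not rectified), "R" (3x3) and "t" (3): a world point X has camera coordinates R X + t. Camera axes: x right, y down, z forward; pixel columns grow to the right and rows downward; lengths in mm; the calibration is good to about 2 mm. A picture is of the moment at which its call begins: read the wrist's pose just before it. camera_params takes no time and is no camera call; for the wrist camera it gives the pose at the moment of the call.
- hand_in(): hands the job in; it is judged then, once.
Trained networks look in the newest picture that a camera, given by its name, has taken for a name from the list of things; names that differ only in an ending like _2 or _b are one class to them, and where a whole thing is asked for, a point or a joint stands for the part that bears it (a point fixed in the world has none). Each returns a list of dicts, best first, with "conf" (0 to 1); they miss things now and then, are a little off and sometimes report something else, mostly with a low value. They report only what shows in the picture. A call takes as long as a camera call. They do not tell look-alikes from the thing itself.
- masks_of(camera, label): "pixels" (400x640 bool, what is visible of it) and "at" ([column, row] in pixels, amid what is visible of it).
- pinpoint(camera, label): "at" ([column, row] in pixels: a listed point, or the origin of a listed thing).
The state is a dict: "time": time; "joint_pos": joint angles; "qd": joint speeds; "joint_efforts": joint torques, N m; "tool_pos": TCP position; "tcp_rot": TCP orientation; "ft_force": force on the tool from outside, world axes, zero at the start; "wrist_torque": the same for the moment, N m; "finger_gap": finger opening in mm; "grip_force": force on a finger pad.
Only numpy, scipy, OpenCV 4.12 (cv2) and the standard library are available. Lean on these libraries where they do the work, as an engineer would, in place of code of your own. Each camera call takes 0.05 s, during which the arm holds its last target. There are 200 camera calls.

### The job

Put away the flat tins of seals that stand on the left of the bench, left of the yellow locker (not the ones to its right): unlatch the locker's gate and swing it wide open, pull its tray out, and stand each blue-lidded tin in a tray cell of its own with a blue disc and each all-grey tin in a cell of its own with a white disc, lid up. Then push the tray fully home, swing the gate shut with its latch bar lifted over the keeper, and let the bar drop into the keeper's notch; leave the other things on the bench where they stand.

Things in the scene. Friction and masses are not known exactly. Their poses are not given: they have to be found in the camera images.
- locker: yellow steel locker, fixed; place and yaw vary. Origin: middle of front edge at bench level; +x into the locker, +y to its left seen from the front. 224 mm wide, 240 deep, 90 high; roof begins 85 mm behind the front. Keeper: dark bracket outside the right wall (y -128 mm), seat for the bar at z 49 mm, front lip x -46 to -36, back plate from x -10, both up to z 73, no ramp; notch between them
- gate (a joint): yellow gate, rad: 0 shut, grows as its right end swings out to the robot, stop at 2.0. Upright hinge at the locker's left front edge; panel 208 mm long, 12 mm thick, z 18 to 80 mm. Light friction (0.06 N m), stays where left. About 0.03 rad of play when latched. It blocks the tray unless wide open (1.5 rad or more)
- gate_hinge (a point): point on the gate's hinge axis (vertical), at the height of the latch bar (58 mm); axes as the locker's
- latch (a joint): steel gravity latch bar on the gate's outer face, rad: 0 level (free end down in the notch when the gate is shut), grows as the free end is lifted, stop at 0.5; falls back to 0 when let go. Pivot 30 mm from the gate's hinge; 12 mm thick, 16 high; free end 260 mm from the hinge, past the gate's edge. Must be lifted over about 0.13 to clear the keeper's lip, in opening and in closing
- latch_grip (a point): grip point on the bar's black handle rod, 16 mm diameter (21 mm end rim), which sticks out 55 mm square to the gate's face. Point: 30 mm out from the bar's face, 150 mm from the hinge axis along the gate, 48 mm off it, 120 mm from the bar's pivot, at height 58 mm with the bar down (raised 36 mm = 0.3 rad). Axes: x along the rod to the gate, -y along the bar to its free end
- tray (a joint): aluminium tray, m: 0 fully home, grows as it is pulled straight out of the locker (along the locker's -x), stop at 0.165. Slides with 2 N friction and stays where it is left
- tray_grip (a point): grip point on the tray's upright steel pull post, 16 mm diameter with a 22 mm black cap, top at 82 mm; point on its axis, 66 mm above the bench. The post stands at the tray's front middle, 20 mm behind the locker's front edge when home, reachable from straight above once the gate is open; axes as the locker's
- cell_blue_1 (a point): centre of the floor of one of the tray's four square cells, marked by a blue disc: rear row, left as seen from the locker's front. Cell 80 mm square inside, floor 16 mm above the bench, walls 8 mm high, cell centres 96 mm apart; moves with the tray; axes as the locker's. Under the roof when the tray is home
- cell_blue_2 (a point): centre of the floor of one of the tray's four square cells, marked by a blue disc: front row, right as seen from the locker's front. Cell 80 mm square inside, floor 16 mm above the bench, walls 8 mm high, cell centres 96 mm apart; moves with the tray; axes as the locker's. Under the roof when the tray is home
- cell_white_1 (a point): centre of the floor of one of the tray's four square cells, marked by a white disc: front row, left as seen from the locker's front. Cell 80 mm square inside, floor 16 mm above the bench, walls 8 mm high, cell centres 96 mm apart; moves with the tray; axes as the locker's. Under the roof when the tray is home
- cell_white_2 (a point): centre of the floor of one of the tray's four square cells, marked by a white disc: rear row, right as seen from the locker's front. Cell 80 mm square inside, floor 16 mm above the bench, walls 8 mm high, cell centres 96 mm apart; moves with the tray; axes as the locker's. Under the roof when the tray is home
- blue_tin_1: white-grey tin with a blue lid; flat round tin 32 mm high, 62 mm diameter at the lid (upper 12 mm), 60 mm below, about 0.11 kg; may be absent; origin at centre of its base, z up its axis
- blue_tin_2: white-grey tin with a blue lid; flat round tin 32 mm high, 62 mm diameter at the lid (upper 12 mm), 60 mm below, about 0.11 kg; may be absent; origin at centre of its base, z up its axis
- grey_tin_1: tin that is light grey all over, lid too; flat round tin 32 mm high, 62 mm diameter at the lid (upper 12 mm), 60 mm below, about 0.11 kg; may be absent; origin at centre of its base, z up its axis
- grey_tin_2: tin that is light grey all over, lid too; flat round tin 32 mm high, 62 mm diameter at the lid (upper 12 mm), 60 mm below, about 0.11 kg; may be absent; origin at centre of its base, z up its axis
- grease_tub: grease tub with red lid, 70 mm diameter, 72 mm tall; bystander, not to be moved; origin at centre of its base
- jar: small jar with cream lid, 58 mm diameter, 85 mm tall; bystander, not to be moved; origin at centre of its base
- tape: roll of masking tape lying flat, 104 mm diameter, 25 mm high; bystander, not to be moved; origin at centre of its underside
Not all that is in view belongs to the job. What is shaped like the grey_tin_2 but green or red is not meant.

How it is judged:
By the outcome, as a careful person would: the job done as asked, in the order asked, and still so for the second after the job is handed in, with the robot touching nothing.
Of blue_tin_1, blue_tin_2, grey_tin_1, grey_tin_2 only 2 to 4 are there at a start; the rules pass over those that are not, and their reading is None.
At some moment in a run one of blue_tin_1, blue_tin_2, grey_tin_1, grey_tin_2 may be knocked a few centimetres aside while the robot is not near it.
It also fails if it takes over 210 s, if anything falls off the work surface, if the arm or the gripper's body presses on something with over 40 N, if the wrist force passes 120 N, or if a joint passes its speed limit or range.

## Working session

There is one attempt and no reset: what is moved stays moved. The work goes in short steps, Python scripts to look and compute and a tool call to move; the robot and the scene stay as the last step left them, time stands still between calls to the robot, and variables do not carry over. Pictures are saved under pics/ and viewed, at most 14 in all, crops included, and the job is handed in when it is done.

Besides the shell and the picture viewer there is one more tool, called after "Call:" by a JSON object that holds its "api" and its "payload", one argument or row to a line. step_arm: Moves the arm, as the interface text tells. Its arguments: {"type":"object","properties":{"targets":{"type":"array","items":{"type":"object","properties":{"angular":{"type":"array","items":{"type":"number","minimum":-1,"maximum":1}},"dp":{"type":"array","items":{"type":"number","minimum":-1,"maximum":1}},"fingers":{"type":"number"}}}},"newtons":{"type":"number"}},"required":["targets"]}

```bash
ls; mkdir -p pics
cat > h.py <<'E'
import numpy as np, cv2
from scipy.spatial.transform import Rotation as Ro
from bench import *
def cam(n):
    p=camera_params(n); f=200/np.tan(np.radians(p['vfov'])/2)
    K=np.array([[f,0,p['cx']],[0,f,p['cy']],[0,0,1.]])
    return K,np.array(p['D'],float),np.array(p['R']),np.array(p['t'])
def at_z(n,px,z):
    K,D,R,t=cam(n); u=cv2.undistortPoints(np.array([[px]],float),K,D)[0,0]
    d=R.T@np.array([u[0],u[1],1]); o=-R.T@t
    return o+d*(z-o[2])/d[2]
def proj(n,X):
    K,D,R,t=cam(n); return cv2.projectPoints(np.array(X,float).reshape(-1,3),cv2.Rodrigues(R)[0],t,K,D)[0][:,0]
E
python3 - <<'E'
from h import *
print(sense()); 
a=snapshot('scene'); b=snapshot('top'); cv2.imwrite('pics/scene.png',a); cv2.imwrite('pics/top.png',b)
for c in ('scene','top'):
    p=camera_params(c); print(c,p['vfov'],-np.array(p['R']).T@p['t'])
    for l,z in [('gate_hinge',58),('latch_grip',58),('locker',0),('tray_grip',66),('blue_tin_1',0),('grey_tin_1',0),('grease_tub',0),('jar',0),('tape',0)]:
        for d in pinpoint(c,l): print(c,l,round(d['conf'],2),np.round(d['at']),np.round(at_z(c,d['at'],z)))
E
```

```text
pics
{'time': 0.0, 'joint_pos': array([-7.39913375e+01,  7.51594012e+00,  8.53305478e+01, -1.59412758e-04,
        8.72605888e+01, -4.89527468e+00]), 'qd': array([-0.0618953 , -0.0640304 , -0.0220696 ,  0.02206305,  0.00376774,
        0.10849149]), 'joint_efforts': array([-2.70579752e-03, -5.69412625e+01, -5.00543189e+01, -3.79700487e-04,
        1.51138828e-02,  5.30413251e-05]), 'tool_pos': array([ 213.92618978, -559.97405358,  230.22359297]), 'tcp_rot': array([-1.79893300e+02, -8.97872899e-03,  2.09039366e+01]), 'ft_force': array([ 0.09030868, -0.78256648, -0.81406376]), 'wrist_torque': array([-0.00705694, -0.03465158, -0.03727174]), 'grip_force': 0.0, 'finger_gap': 85.36007241080199}
scene 42.507350167701716 [  37.85259567 1055.1372993   760.23872268]
scene gate_hinge 0.95 [343. 198.] [ 572. -151.   58.]
scene latch_grip 0.95 [398. 193.] [ 444. -268.   58.]
scene latch_grip 0.71 [340. 198.] [ 580. -149.   58.]
scene locker 0.76 [368. 208.] [ 521. -232.    0.]
scene tray_grip 0.71 [370. 186.] [ 529. -247.   66.]
scene blue_tin_1 0.98 [293. 255.] [593. 101.   0.]
scene blue_tin_1 
[... 268 characters left out ...]
652.  10.   0.]
scene tape 0.94 [209. 265.] [752. 245.   0.]
scene tape 0.56 [370. 184.] [ 580. -383.    0.]
top 53.51702060792528 [ 516.94700324  -81.93831895 1102.64817686]
top gate_hinge 0.73 [341. 204.] [ 575. -143.   58.]
top latch_grip 0.7 [378. 255.] [ 441. -243.   58.]
top locker 0.77 [377. 220.] [ 532. -246.    0.]
top blue_tin_1 0.87 [250. 199.] [586. 108.   0.]
top grey_tin_1 0.92 [199. 255.] [428. 249.   0.]
top grey_tin_1 0.91 [205. 222.] [521. 233.   0.]
top grey_tin_1 0.81 [245. 248.] [451. 118.   0.]
top grease_tub 0.96 [238. 129.] [785. 148.   0.]
top jar 0.94 [286. 177.] [651.   9.   0.]
top tape 0.7 [202. 145.] [739. 248.   0.]
top tape 0.58 [410. 210.] [ 564. -339.    0.]
```

View pics/scene.png

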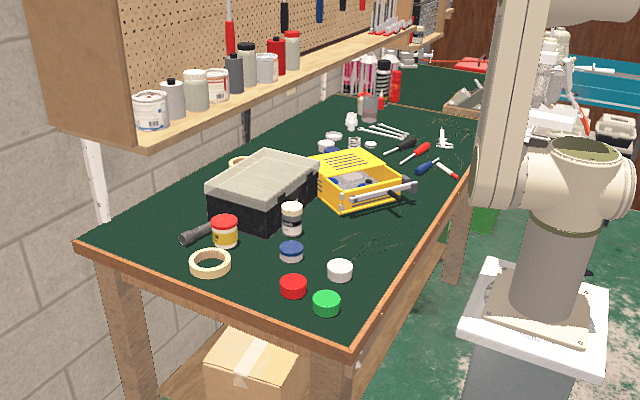

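View pics/top.png

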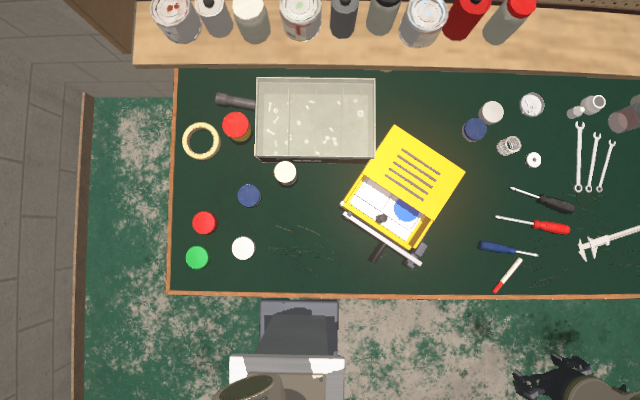

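The scene shows one blue tin (top px 249,195) and one grey tin (243,248) left of the locker. The red and green discs are decoys, and the tins on the right are to be left alone. Locker yaw is about -33°.

```bash
cat >> h.py <<'E'
def rel(rows,base=None):
    """rows: list of (x,y,z,yaw) TCP, tool down; prints dp/angular for each relative to present pose"""
    s=sense(); p=np.array(s['tool_pos']); R=Ro.from_euler('xyz',s['tcp_rot'],degrees=True)
    if base is not None: p=np.array(base[:3]); R=Ro.from_euler('xyz',[180,0,base[3]],degrees=True)
    for r in rows:
        T=Ro.from_euler('xyz',[180,0,r[3]],degrees=True)
        print(np.round(R.inv().apply(np.array(r[:3])-p)/200,3).tolist(),np.round((R.inv()*T).as_rotvec(degrees=True)/180,3).tolist())
E
python3 - <<'E'
from h import *
K,D,R,t=cam('wrist'); s=sense(); Rt=Ro.from_euler('xyz',s['tcp_rot'],degrees=True)
print('cam in tool',Rt.inv().apply(-R.T@t-s['tool_pos']),'axes',Rt.inv().as_matrix()@R.T)
rel([(420,-270,330,147),(420,-270,330,100),(380,-200,330,100)])
E
```

```text
cam in tool [  84.17418445    0.89383485 -142.12918603] axes [[ 1.38858905e-04 -9.45396873e-01 -3.25921361e-01]
 [ 9.99999957e-01  4.76015788e-05  2.87972888e-04]
 [-2.56734297e-04 -3.25921387e-01  9.45396839e-01]]
[1.48, -0.99, -0.493] [0.0, 0.0, -0.701]
[1.48, -0.99, -0.493] [0.0, 0.0, -0.439]
[1.418, -1.388, -0.493] [0.0, 0.0, -0.439]
```

Call:
{"api": "step_arm", "payload": {
  "targets": [
    {"dp": [0.1, -0.08, -0.1], "angular": [0, 0, -0.056], "fingers": 0},
    {"dp": [0.2, -0.15, -0.2], "angular": [0, 0, -0.112], "fingers": 0},
    {"dp": [0.3, -0.23, -0.3], "angular": [0, 0, -0.168], "fingers": 0},
    {"dp": [0.4, -0.3, -0.3], "angular": [0, 0, -0.224], "fingers": 0},
    {"dp": [0.5, -0.38, -0.3], "angular": [0, 0, -0.28], "fingers": 0},
    {"dp": [0.6, -0.45, -0.3], "angular": [0, 0, -0.336], "fingers": 0},
    {"dp": [0.7, -0.53, -0.3], "angular": [0, 0, -0.392], "fingers": 0},
    {"dp": [0.8, -0.6, -0.3], "angular": [0, 0, -0.448], "fingers": 0}
  ]
}}

```text
time: 2.0
tool_pos: [321.1, -390.5, 291.4]
tcp_rot: [180.0, 0.0, 101.9]
ft_force: [0.0, -0.5, 0.7]
finger_gap: 85.3
grip_force: 0.0
```

```bash
python3 -c "
from h import *
s=sense();print(s['tool_pos'],s['tcp_rot'],s['joint_pos'])
rel([(430,-215,285,147)])"
```

```text
[ 321.12135894 -390.54792267  291.4247776 ] [1.79992981e+02 1.07219871e-02 1.01875150e+02] [-5.63855730e+01 -8.29071176e+00  9.47306482e+01  2.55308269e-03
  9.35475046e+01 -6.82605652e+01]
[0.747, 0.713, 0.032] [0.0, 0.0, -0.251]
```

Call:
{"api": "step_arm", "payload": {
  "targets": [
    {"dp": [0.12, 0.12, 0], "angular": [0, 0, -0.05], "fingers": 0},
    {"dp": [0.25, 0.24, 0], "angular": [0, 0, -0.1], "fingers": 0},
    {"dp": [0.4, 0.38, 0], "angular": [0, 0, -0.15], "fingers": 0},
    {"dp": [0.55, 0.53, 0.03], "angular": [0, 0, -0.2], "fingers": 0},
    {"dp": [0.7, 0.68, 0.03], "angular": [0, 0, -0.251], "fingers": 0},
    {"dp": [0.747, 0.713, 0.03], "angular": [0, 0, -0.251], "fingers": 0},
    {"dp": [0.747, 0.713, 0.03], "angular": [0, 0, -0.251], "fingers": 0},
    {"dp": [0.747, 0.713, 0.03], "angular": [0, 0, -0.251], "fingers": 0}
  ]
}}

```text
time: 3.0
tool_pos: [430.1, -217.3, 285.4]
tcp_rot: [-180.0, 0.0, 146.6]
ft_force: [-0.4, -0.6, -0.8]
finger_gap: 85.4
grip_force: 0.0
```

Run:
```python
from h import *
a=snapshot('wrist'); cv2.imwrite('pics/w1.png',a)
for l,z in [('gate_hinge',58),('latch_grip',58),('locker',0),('tray_grip',66),('cell_blue_1',16),('cell_white_1',16)]:
    for d in pinpoint('wrist',l): print(l,round(d['conf'],2),np.round(d['at']),np.round(at_z('wrist',d['at'],z),1))
```

```text
gate_hinge 0.61 [422. 222.] [ 571.2 -144.6   58. ]
latch_grip 0.93 [312. 188.] [ 452.  -240.3   58. ]
locker 0.67 [341. 215.] [ 525.6 -236.6    0. ]
tray_grip 0.85 [340. 247.] [ 539.7 -252.3   66. ]
tray_grip 0.52 [524. 196.] [605.5 -20.4  66. ]
tray_grip 0.26 [420. 223.] [ 566.7 -147.5   66. ]
cell_blue_1 0.79 [305. 269.] [ 566.3 -329.4   16. ]
cell_blue_1 0.28 [341. 244.] [ 559.3 -259.6   16. ]
cell_white_1 0.95 [370. 266.] [ 618.3 -241.6   16. ]
```

View pics/w1.png

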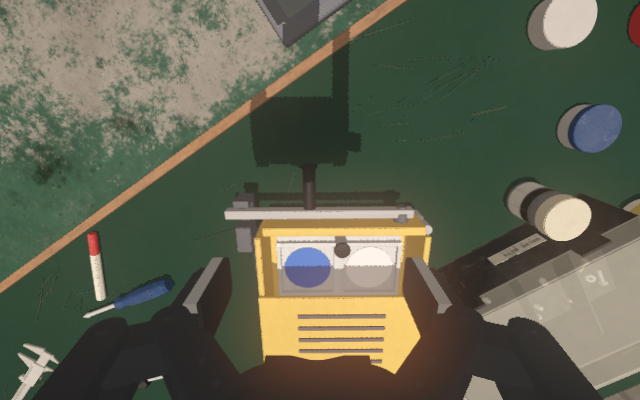

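The wrist view shows the handle rod at (308,165)–(308,208) and the bar level at row 214, with its free end over the keeper at (245,225). The visible cells are blue on the right and white on the left, with the post at (342,250). I'll move over the handle.

Run:
```python
from h import *
for n,px,z in [('bar free end',(226,214),66),('bar L',(412,214),66),('rod rim',(308,165),58),('rod base',(308,207),58)]: print(n,at_z('wrist',px,z))
rel([(450,-241,120,146.5)])
```

```text
bar free end [ 418.3809652  -349.77107009   66.        ]
bar L [ 549.57999179 -149.88047457   66.        ]
rod rim [ 424.36383349 -227.01921715   58.        ]
rod base [ 470.64327527 -258.0843731    58.        ]
[-0.149, -0.047, 0.826] [-0.0, -0.0, 0.001]
```

Call:
{"api": "step_arm", "payload": {
  "targets": [
    {"dp": [-0.05, -0.02, 0.2], "angular": [0, 0, 0], "fingers": 0},
    {"dp": [-0.1, -0.05, 0.4], "angular": [0, 0, 0], "fingers": 0},
    {"dp": [-0.15, -0.05, 0.6], "angular": [0, 0, 0], "fingers": 0.3},
    {"dp": [-0.15, -0.05, 0.75], "angular": [0, 0, 0], "fingers": 0.4},
    {"dp": [-0.15, -0.05, 0.8], "angular": [0, 0, 0], "fingers": 0.4},
    {"dp": [-0.15, -0.05, 0.83], "angular": [0, 0, 0], "fingers": 0.4},
    {"dp": [-0.15, -0.05, 0.83], "angular": [0, 0, 0], "fingers": 0.4},
    {"dp": [-0.15, -0.05, 0.83], "angular": [0, 0, 0], "fingers": 0.4}
  ]
}}

```text
time: 4.35
tool_pos: [450.9, -241.7, 120.7]
tcp_rot: [-180.0, 0.1, 146.7]
ft_force: [-0.9, -0.1, 0.5]
finger_gap: 51.5
grip_force: 0.0
```

Run:
```python
from h import *
a=snapshot('wrist'); cv2.imwrite('pics/w2.png',a)
for l,z in [('gate_hinge',58),('latch_grip',58)]:
    for d in pinpoint('wrist',l): print(l,round(d['conf'],2),np.round(d['at']),np.round(at_z('wrist',d['at'],z),1))
```

```text
gate_hinge 0.66 [506. 271.] [ 571.6 -144.6   58. ]
latch_grip 0.56 [316. 212.] [ 448.8 -241.4   58. ]
```

View pics/w2.png

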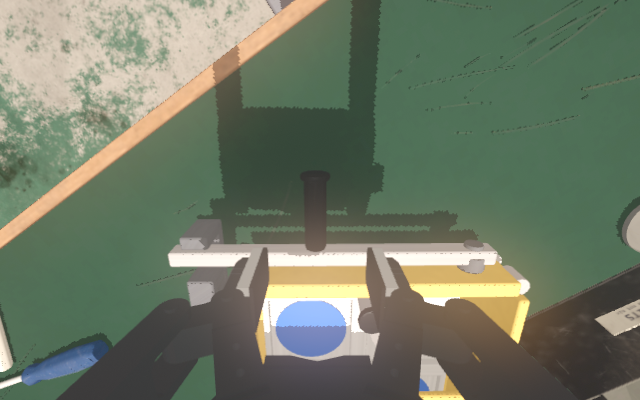

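The rod is at columns 305–326 and rows 172–248, centred between the fingers. I'll go down and close.

Call:
{"api": "step_arm", "payload": {
  "newtons": 40,
  "targets": [
    {"dp": [0.01, -0.005, 0.15], "angular": [0, 0, 0], "fingers": 0.4},
    {"dp": [0.01, -0.005, 0.3], "angular": [0, 0, 0], "fingers": 0.4},
    {"dp": [0.01, -0.005, 0.41], "angular": [0, 0, 0], "fingers": 0.4},
    {"dp": [0.01, -0.005, 0.41], "angular": [0, 0, 0], "fingers": 0.4},
    {"dp": [0.01, -0.005, 0.41], "angular": [0, 0, 0], "fingers": 0.9},
    {"dp": [0.01, -0.005, 0.41], "angular": [0, 0, 0], "fingers": 1},
    {"dp": [0.01, -0.005, 0.41], "angular": [0, 0, 0], "fingers": 1},
    {"dp": [0.01, -0.005, 0.41], "angular": [0, 0, 0], "fingers": 1}
  ]
}}

```text
time: 5.5
tool_pos: [448.7, -242.0, 38.9]
tcp_rot: [-180.0, 0.1, 146.7]
ft_force: [-3.3, -0.7, 7.4]
finger_gap: 15.0
grip_force: 39.0
```

Call:
{"api": "step_arm", "payload": {
  "targets": [
    {"dp": [0, 0.001, -0.03], "angular": [0, 0, 0], "fingers": 1},
    {"dp": [0, 0.004, -0.06], "angular": [0, 0, 0], "fingers": 1},
    {"dp": [0, 0.008, -0.09], "angular": [0, 0, 0], "fingers": 1},
    {"dp": [0, 0.012, -0.12], "angular": [0, 0, 0], "fingers": 1},
    {"dp": [0, 0.018, -0.15], "angular": [0, 0, 0], "fingers": 1},
    {"dp": [0, 0.018, -0.15], "angular": [0, 0, 0], "fingers": 1},
    {"dp": [0, 0.018, -0.15], "angular": [0, 0, 0], "fingers": 1},
    {"dp": [0, 0.018, -0.15], "angular": [0, 0, 0], "fingers": 1}
  ]
}}

```text
time: 6.5
tool_pos: [449.6, -238.3, 67.6]
tcp_rot: [-180.0, -0.0, 146.7]
ft_force: [-4.2, -4.2, -2.0]
finger_gap: 14.7
grip_force: 39.1
```

```bash
cat >> h.py <<'E'
H=np.array([571.6,-144.6]); PSI=-33.5
def gp(th,z,al=146.3,off=48):
    a=np.radians(PSI)-th; c,s=np.cos(a),np.sin(a)
    return (H[0]-off*c+al*s, H[1]-off*s-al*c, z, PSI+180-np.degrees(th))
E
python3 - <<'E'
from h import *
print(gp(0,69),sense()['ft_force'],sense()['tool_pos'])
b=gp(0,69); rel([gp(t,69) for t in np.arange(1,9)*.1],b)
E
```

```text
(np.float64(450.8250995896218), np.float64(-240.1045204734479), 69, np.float64(146.5)) [-4.23107692 -4.23806649 -2.00109399] [ 449.58691572 -238.31902598   67.64225167]
[0.072, 0.028, 0.0] [0.0, -0.0, 0.032]
[0.141, 0.062, 0.0] [0.0, -0.0, 0.064]
[0.205, 0.104, 0.0] [0.0, -0.0, 0.095]
[0.266, 0.151, 0.0] [-0.0, -0.0, 0.127]
[0.321, 0.205, 0.0] [-0.0, -0.0, 0.159]
[0.371, 0.263, 0.0] [0.0, -0.0, 0.191]
[0.415, 0.327, 0.0] [-0.0, -0.0, 0.223]
[0.452, 0.394, 0.0] [-0.0, -0.0, 0.255]
```

Call:
{"api": "step_arm", "payload": {
  "targets": [
    {"dp": [0.07, 0.028, 0], "angular": [0, 0, 0.032], "fingers": 1},
    {"dp": [0.14, 0.062, 0], "angular": [0, 0, 0.064], "fingers": 1},
    {"dp": [0.205, 0.104, 0], "angular": [0, 0, 0.095], "fingers": 1},
    {"dp": [0.266, 0.151, 0], "angular": [0, 0, 0.127], "fingers": 1},
    {"dp": [0.321, 0.205, 0], "angular": [0, 0, 0.159], "fingers": 1},
    {"dp": [0.371, 0.263, 0], "angular": [0, 0, 0.191], "fingers": 1},
    {"dp": [0.415, 0.327, 0], "angular": [0, 0, 0.223], "fingers": 1},
    {"dp": [0.452, 0.394, 0], "angular": [0, 0, 0.255], "fingers": 1}
  ]
}}

```text
time: 7.5
tool_pos: [420.0, -121.8, 68.5]
tcp_rot: [179.7, 0.1, 100.7]
ft_force: [12.8, -0.1, -8.1]
finger_gap: 14.8
grip_force: 39.6
```

Run:
```python
from h import *
print(gp(.8,69),sense()['joint_pos'])
rel([gp(t,67.6) for t in .8+np.arange(1,9)*.115],gp(.8,67.6))
```

```text
(np.float64(418.9445670932878), np.float64(-124.50002974966681), 69, np.float64(100.66337638953414)) [-22.99178747 -10.34800761 120.43048184   0.12928127  69.62079123
 -33.68908541]
[0.082, 0.032, 0.0] [-0.0, -0.0, 0.037]
[0.16, 0.074, 0.0] [-0.0, -0.0, 0.073]
[0.233, 0.124, 0.0] [-0.0, -0.0, 0.11]
[0.3, 0.183, 0.0] [-0.0, -0.0, 0.146]
[0.359, 0.248, 0.0] [0.0, -0.0, 0.183]
[0.411, 0.32, 0.0] [0.0, -0.0, 0.22]
[0.454, 0.397, 0.0] [0.0, -0.0, 0.256]
[0.487, 0.479, 0.0] [0.0, -0.0, 0.293]
```

Call:
{"api": "step_arm", "payload": {
  "targets": [
    {"dp": [0.082, 0.037, 0], "angular": [0, 0, 0.037], "fingers": 1},
    {"dp": [0.16, 0.079, 0], "angular": [0, 0, 0.073], "fingers": 1},
    {"dp": [0.233, 0.13, 0], "angular": [0, 0, 0.11], "fingers": 1},
    {"dp": [0.3, 0.188, 0], "angular": [0, 0, 0.146], "fingers": 1},
    {"dp": [0.357, 0.253, 0], "angular": [0, 0, 0.183], "fingers": 1},
    {"dp": [0.408, 0.325, 0], "angular": [0, 0, 0.22], "fingers": 1},
    {"dp": [0.45, 0.4, 0], "angular": [0, 0, 0.256], "fingers": 1},
    {"dp": [0.483, 0.48, 0], "angular": [0, 0, 0.293], "fingers": 1}
  ]
}}

```text
time: 8.5
tool_pos: [496.3, -9.5, 68.5]
tcp_rot: [179.8, -0.1, 47.9]
ft_force: [8.6, -7.9, -6.9]
finger_gap: 14.6
grip_force: 41.5
```

Run:
```python
from h import *
s=sense();p=s['tool_pos'];print(gp(1.72,69),s['ft_force'],s['joint_pos'])
v=np.array(p[:2])-H; print('theta',np.hypot(*v),np.radians(PSI)-(np.arctan2(v[1],v[0])-np.arctan2(-146.3,-48)))
```

```text
(np.float64(495.10983061782775), np.float64(-10.970123146481185), 69, np.float64(47.951259237498405)) [ 8.63221734 -7.87304621 -6.88241096] [-6.99909143e+00 -5.59109628e-01  1.11331044e+02 -1.89515134e-02
  6.89432379e+01  3.50832352e+01]
theta 154.6799860633826 -4.551447730136125
```

Call:
{"api": "step_arm", "payload": {
  "targets": [
    {"dp": [0, -0.008, 0.07], "angular": [0, 0, 0], "fingers": 1},
    {"dp": [0, -0.016, 0.145], "angular": [0, 0, 0], "fingers": 1},
    {"dp": [0, -0.018, 0.145], "angular": [0, 0, 0], "fingers": 0.3},
    {"dp": [0, -0.018, 0.145], "angular": [0, 0, 0], "fingers": 0.3},
    {"dp": [0, -0.018, 0.1], "angular": [0, 0, 0], "fingers": 0.3},
    {"dp": [0, -0.018, -0.2], "angular": [0, 0, 0], "fingers": 0.3},
    {"dp": [0, -0.018, -0.5], "angular": [0, 0, 0], "fingers": 0.3},
    {"dp": [0, -0.018, -0.8], "angular": [0, 0, 0], "fingers": 0.3}
  ]
}}

```text
time: 9.5
tool_pos: [490.6, -7.1, 230.0]
tcp_rot: [180.0, -0.0, 48.1]
ft_force: [0.8, -1.1, 0.8]
finger_gap: 59.6
grip_force: 0.0
```

Run:
```python
from h import *
rel([(530,-245,200,56.5)])
```

```text
[-0.753, 0.941, 0.15] [0.0, -0.0, -0.047]
```

Call:
{"api": "step_arm", "payload": {
  "targets": [
    {"dp": [-0.19, 0.23, 0], "angular": [0, 0, -0.02], "fingers": 0.3},
    {"dp": [-0.38, 0.47, 0], "angular": [0, 0, -0.047], "fingers": 0.3},
    {"dp": [-0.56, 0.7, 0], "angular": [0, 0, -0.047], "fingers": 0.4},
    {"dp": [-0.7, 0.88, 0.1], "angular": [0, 0, -0.047], "fingers": 0.4},
    {"dp": [-0.75, 0.94, 0.15], "angular": [0, 0, -0.047], "fingers": 0.4},
    {"dp": [-0.75, 0.94, 0.15], "angular": [0, 0, -0.047], "fingers": 0.4},
    {"dp": [-0.75, 0.94, 0.15], "angular": [0, 0, -0.047], "fingers": 0.4},
    {"dp": [-0.75, 0.94, 0.15], "angular": [0, 0, -0.047], "fingers": 0.4}
  ]
}}

```text
time: 10.5
tool_pos: [531.3, -243.2, 198.4]
tcp_rot: [179.9, -0.0, 56.6]
ft_force: [-0.8, 0.2, -0.5]
finger_gap: 51.5
grip_force: 0.0
```

Run:
```python
from h import *
a=snapshot('wrist'); cv2.imwrite('pics/w3.png',a)
print(sense()['tool_pos'],sense()['tcp_rot'])
for l,z in [('gate_hinge',58),('latch_grip',58),('tray_grip',66)]:
    for d in pinpoint('wrist',l): print(l,round(d['conf'],2),np.round(d['at']),np.round(at_z('wrist',d['at'],z),1))
```

```text
[ 531.238819   -243.29978187  198.32495259] [ 1.7992456e+02 -1.5286887e-02  5.6631744e+01]
gate_hinge 0.56 [295.  66.] [ 574.7 -145.4   58. ]
tray_grip 0.65 [327. 189.] [ 538.6 -250.8   66. ]
```

View pics/w3.png

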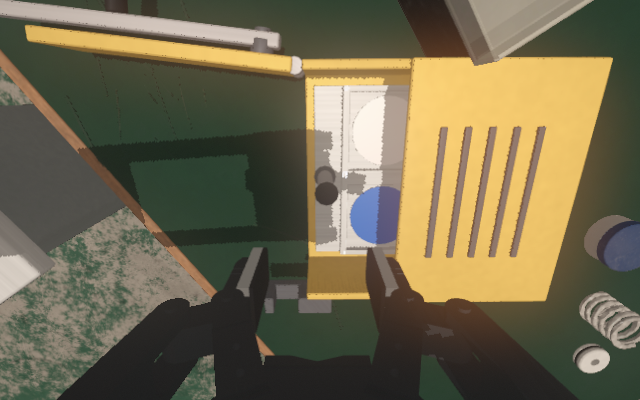

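The gate is wide open, running from (297,66) to (30,33), with the post cap at (325,193). I'll grip the post.

Call:
{"api": "step_arm", "payload": {
  "newtons": 50,
  "targets": [
    {"dp": [-0.013, 0.055, 0.1], "angular": [0, 0, 0], "fingers": 0.4},
    {"dp": [-0.013, 0.055, 0.3], "angular": [0, 0, 0], "fingers": 0.4},
    {"dp": [-0.013, 0.055, 0.5], "angular": [0, 0, 0], "fingers": 0.4},
    {"dp": [-0.013, 0.055, 0.7], "angular": [0, 0, 0], "fingers": 0.4},
    {"dp": [-0.013, 0.055, 0.755], "angular": [0, 0, 0], "fingers": 0.4},
    {"dp": [-0.013, 0.055, 0.755], "angular": [0, 0, 0], "fingers": 1},
    {"dp": [-0.013, 0.055, 0.755], "angular": [0, 0, 0], "fingers": 1},
    {"dp": [-0.013, 0.055, 0.755], "angular": [0, 0, 0], "fingers": 1}
  ]
}}

```text
time: 11.7
tool_pos: [536.5, -251.1, 47.9]
tcp_rot: [-179.7, 0.0, 56.6]
ft_force: [-17.1, 10.7, 11.9]
finger_gap: 14.5
grip_force: 49.1
```

Call:
{"api": "step_arm", "payload": {
  "targets": [
    {"dp": [0, -0.1, 0], "angular": [0, 0, 0], "fingers": 1},
    {"dp": [0, -0.22, 0], "angular": [0, 0, 0], "fingers": 1},
    {"dp": [0, -0.35, 0], "angular": [0, 0, 0], "fingers": 1},
    {"dp": [0, -0.48, 0], "angular": [0, 0, 0], "fingers": 1},
    {"dp": [0, -0.61, 0], "angular": [0, 0, 0], "fingers": 1},
    {"dp": [0, -0.74, 0], "angular": [0, 0, 0], "fingers": 1},
    {"dp": [0, -0.82, 0], "angular": [0, 0, 0], "fingers": 1},
    {"dp": [0, -0.835, 0], "angular": [0, 0, 0], "fingers": 1}
  ]
}}

```text
time: 12.7
tool_pos: [399.0, -161.9, 48.0]
tcp_rot: [179.8, 0.1, 56.5]
ft_force: [-3.3, -9.1, -7.5]
finger_gap: 14.3
grip_force: 52.3
```

Call:
{"api": "step_arm", "payload": {
  "targets": [
    {"dp": [0, 0, 0], "angular": [0, 0, 0], "fingers": 0.3},
    {"dp": [0, 0, 0], "angular": [0, 0, 0], "fingers": 0.3},
    {"dp": [0, 0, 0], "angular": [0, 0, 0], "fingers": 0.3},
    {"dp": [0, 0, -0.2], "angular": [0, 0, 0], "fingers": 0.3},
    {"dp": [0, 0, -0.5], "angular": [0, 0, 0], "fingers": 0.2},
    {"dp": [0, 0, -0.8], "angular": [0, 0, 0], "fingers": 0.1},
    {"dp": [0, 0, -1], "angular": [0, 0, 0], "fingers": 0},
    {"dp": [0, 0, -1], "angular": [0, 0, 0], "fingers": 0}
  ]
}}

```text
time: 13.7
tool_pos: [401.3, -161.6, 250.9]
tcp_rot: [179.5, -0.0, 56.6]
ft_force: [-0.2, 0.3, -0.1]
finger_gap: 85.7
grip_force: 0.0
```

Run:
```python
from h import *
a=snapshot('wrist'); cv2.imwrite('pics/w4.png',a); snapshot('top')
print(sense()['tool_pos'],sense()['tcp_rot'])
for c in ('wrist','top'):
  for l,z in [('gate_hinge',58),('tray_grip',66),('cell_blue_1',16),('cell_white_1',16),('blue_tin_1',0),('grey_tin_1',0)]:
    for d in pinpoint(c,l): print(c,l,round(d['conf'],2),np.round(d['at']),np.round(at_z(c,d['at'],z),1))
```

```text
[ 399.40429591 -160.58860219  246.32788506] [ 1.79962248e+02 -8.35928637e-03  5.65499395e+01]
wrist gate_hinge 0.77 [446.  68.] [ 567.1 -142.2   58. ]
wrist tray_grip 0.69 [313. 173.] [ 395.6 -156.8   66. ]
wrist cell_blue_1 0.82 [445. 124.] [ 553.6 -203.3   16. ]
wrist cell_white_1 0.78 [366. 122.] [ 475.1 -149.9   16. ]
wrist cell_white_1 0.62 [433. 199.] [ 499.3 -281.4   16. ]
top gate_hinge 0.97 [341. 207.] [ 564.7 -141.7   58. ]
top tray_grip 0.82 [346. 269.] [ 404.9 -157.4   66. ]
top tray_grip 0.59 [202. 144.] [727.  229.6  66. ]
top cell_blue_1 0.9 [363. 211.] [ 556.8 -206.2   16. ]
top cell_blue_1 0.81 [375. 257.] [ 432.  -238.8   16. ]
top cell_white_1 0.92 [343. 240.] [ 478.5 -152.2   16. ]
top cell_white_1 0.82 [394. 228.] [ 511.4 -289.8   16. ]
top blue_tin_1 0.66 [248. 199.] [587.7 114.4   0. ]
top grey_tin_1 0.91 [207. 224.] [515.7 227.5   0. ]
top grey_tin_1 0.57 [202. 254.] [431.4 238.8   0. ]
```

View pics/w4.png

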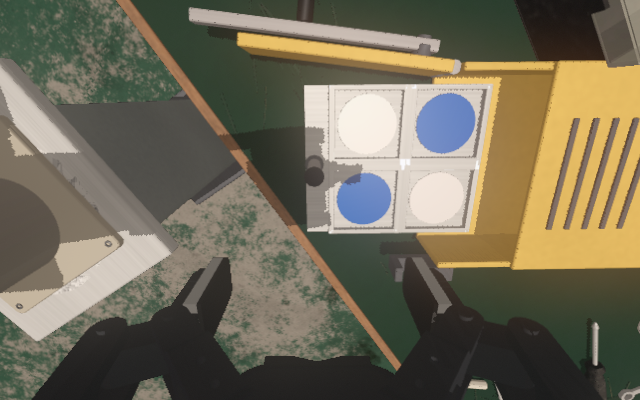

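The tray is out, with cells white_1 at (367,124), blue_1 (445,123), blue_2 (363,198) and white_2 (437,198). Next I'll go to the grey tin.

Call:
{"api": "step_arm", "payload": {
  "targets": [
    {"dp": [0.2, -0.1, 0], "angular": [0, 0, 0], "fingers": 0},
    {"dp": [0.4, -0.2, 0], "angular": [0, 0, 0], "fingers": 0},
    {"dp": [0.6, -0.3, 0], "angular": [0, 0, 0], "fingers": 0},
    {"dp": [0.8, -0.4, 0.05], "angular": [0, 0, 0], "fingers": 0},
    {"dp": [0.95, -0.48, 0.1], "angular": [0, 0, 0], "fingers": 0},
    {"dp": [0.99, -0.5, 0.15], "angular": [0, 0, 0], "fingers": 0},
    {"dp": [0.99, -0.5, 0.15], "angular": [0, 0, 0], "fingers": 0},
    {"dp": [0.99, -0.5, 0.15], "angular": [0, 0, 0], "fingers": 0}
  ]
}}

```text
time: 15.4
tool_pos: [425.0, 58.8, 216.6]
tcp_rot: [180.0, 0.0, 56.5]
ft_force: [-0.5, -0.3, 0.3]
finger_gap: 85.7
grip_force: 0.0
```

```bash
cat > tins.py <<'E'
from h import *
a=snapshot('wrist'); cv2.imwrite('pics/t%.2f.png'%sense()['time'],a)
s=sense();print(s['time'],s['tool_pos'],s['tcp_rot'])
for l in ('grey_tin_1','blue_tin_1'):
    for d in pinpoint('wrist',l): print(l,round(d['conf'],2),np.round(d['at']),np.round(at_z('wrist',d['at'],0),1))
    for d in masks_of('wrist',l):
        m=d['pixels'].astype(np.uint8); px=a[d['pixels']].mean(0)
        print(' mask',round(d['conf'],2),m.sum(),np.round(d['at']),'bgr',px.round())
E
python3 tins.py; ls pics
```

```text
15.45 [425.16894037  58.77424707 216.78650226] [ 1.79960243e+02 -6.46525347e-03  5.64664408e+01]
grey_tin_1 0.75 [307. 109.] [453.3 120.6   0. ]
grey_tin_1 0.6 [218.  18.] [427.  247.5   0. ]
 mask 0.97 2970 [304. 112.] bgr [196. 210. 222.]
 mask 0.74 3147 [212.  19.] bgr [ 99. 162.  91.]
 mask 0.6 373 [301.   4.] bgr [ 50.  55. 147.]
blue_tin_1 0.63 [421.  40.] [594.3 111.8   0. ]
 mask 0.57 4011 [428.  35.] bgr [116.  93.  82.]
scene.png
t15.45.png
top.png
w1.png
w2.png
w3.png
w4.png
```

Call:
{"api": "step_arm", "payload": {
  "targets": [
    {"dp": [0.1, -0.02, 0.1], "angular": [0, 0, 0], "fingers": 0},
    {"dp": [0.2, -0.03, 0.2], "angular": [0, 0, 0], "fingers": 0},
    {"dp": [0.3, -0.05, 0.3], "angular": [0, 0, 0], "fingers": 0},
    {"dp": [0.336, -0.053, 0.45], "angular": [0, 0, 0], "fingers": 0},
    {"dp": [0.336, -0.053, 0.55], "angular": [0, 0, 0], "fingers": 0},
    {"dp": [0.336, -0.053, 0.6], "angular": [0, 0, 0], "fingers": 0},
    {"dp": [0.336, -0.053, 0.6], "angular": [0, 0, 0], "fingers": 0},
    {"dp": [0.336, -0.053, 0.6], "angular": [0, 0, 0], "fingers": 0}
  ]
}}

```text
time: 16.65
tool_pos: [453.9, 121.6, 97.4]
tcp_rot: [179.9, -0.1, 56.5]
ft_force: [-0.7, -0.1, -0.1]
finger_gap: 85.6
grip_force: 0.0
```

```bash
python3 tins.py
```

```text
16.7 [453.98479622 121.6573265   97.5391391 ] [ 1.79913642e+02 -7.65405918e-02  5.65246793e+01]
grey_tin_1 0.88 [316. 202.] [453. 119.   0.]
grey_tin_1 0.6 [308.  30.] [519.2 230.1   0. ]
grey_tin_1 0.39 [477. 118.] [593.8 108.3   0. ]
 mask 0.98 5505 [313. 211.] bgr [163. 176. 187.]
 mask 0.71 8420 [176.  83.] bgr [144. 218. 132.]
 mask 0.62 2216 [391. 357.] bgr [144. 152. 160.]
 mask 0.61 6324 [307.  30.] bgr [145. 152. 254.]
 mask 0.49 8001 [494. 114.] bgr [165. 138. 126.]
blue_tin_1 0.83 [478. 116.] [594.6 109.5   0. ]
 mask 0.81 7947 [493. 116.] bgr [166. 138. 126.]
```

Call:
{"api": "step_arm", "payload": {
  "newtons": 40,
  "targets": [
    {"dp": [-0.01, 0, 0.15], "angular": [0, 0, 0], "fingers": 0},
    {"dp": [-0.01, 0, 0.3], "angular": [0, 0, 0], "fingers": 0},
    {"dp": [-0.01, 0, 0.42], "angular": [0, 0, 0], "fingers": 0},
    {"dp": [-0.01, 0, 0.47], "angular": [0, 0, 0], "fingers": 0},
    {"dp": [-0.01, 0, 0.47], "angular": [0, 0, 0], "fingers": 0.5},
    {"dp": [-0.01, 0, 0.47], "angular": [0, 0, 0], "fingers": 0.6},
    {"dp": [-0.01, 0, 0.47], "angular": [0, 0, 0], "fingers": 0.6},
    {"dp": [-0.01, 0, 0.47], "angular": [0, 0, 0], "fingers": 0.6}
  ]
}}

```text
time: 17.9
tool_pos: [452.9, 120.2, 3.3]
tcp_rot: [179.9, -0.1, 56.5]
ft_force: [0.1, 0.2, 4.9]
finger_gap: 60.9
grip_force: 43.8
```

Run:
```python
from h import *
s=sense();print(s['tool_pos'],s['finger_gap'],s['grip_force'])
rel([(453,119,150,56.5),(476,-151,110,56.5),(423.5,-231,110,56.5)])
```

```text
[452.89613082 120.16252231   3.29779233] 60.92226767231834 43.82946789264679
[-0.004, 0.005, -0.734] [0.0, -0.0, 0.0]
[-1.067, 0.845, -0.534] [0.0, -0.0, 0.0]
[-1.545, 0.846, -0.534] [0.0, -0.0, 0.0]
```

Call:
{"api": "step_arm", "payload": {
  "targets": [
    {"dp": [0, 0, -0.25], "angular": [0, 0, 0], "fingers": 0.6},
    {"dp": [0, 0, -0.5], "angular": [0, 0, 0], "fingers": 0.6},
    {"dp": [0, 0, -0.75], "angular": [0, 0, 0], "fingers": 0.6},
    {"dp": [-0.2, 0.16, -0.75], "angular": [0, 0, 0], "fingers": 0.6},
    {"dp": [-0.4, 0.32, -0.75], "angular": [0, 0, 0], "fingers": 0.6},
    {"dp": [-0.6, 0.48, -0.75], "angular": [0, 0, 0], "fingers": 0.6},
    {"dp": [-0.8, 0.64, -0.75], "angular": [0, 0, 0], "fingers": 0.6},
    {"dp": [-1, 0.8, -0.75], "angular": [0, 0, 0], "fingers": 0.6}
  ]
}}

```text
time: 18.9
tool_pos: [475.1, -136.7, 152.5]
tcp_rot: [180.0, -0.0, 56.5]
ft_force: [0.7, 0.6, -1.7]
finger_gap: 60.9
grip_force: 44.5
```

Run:
```python
from h import *
s=sense();print(s['tool_pos'],s['finger_gap'],s['grip_force'])
a=snapshot('wrist'); cv2.imwrite('pics/w5.png',a)
for l,z in [('tray_grip',66),('cell_blue_1',16),('cell_white_1',16)]:
    for d in pinpoint('wrist',l): print(l,round(d['conf'],2),np.round(d['at']),np.round(at_z('wrist',d['at'],z),1))
```

```text
[ 475.09970388 -136.69185955  152.50163176] 60.85607077357614 44.45058524608612
cell_blue_1 0.84 [429. 197.] [ 560.  -208.4   16. ]
cell_white_1 0.78 [331. 198.] [ 480.1 -154.6   16. ]
cell_white_1 0.68 [415. 286.] [ 501.7 -289.    16. ]
```

View pics/w5.png

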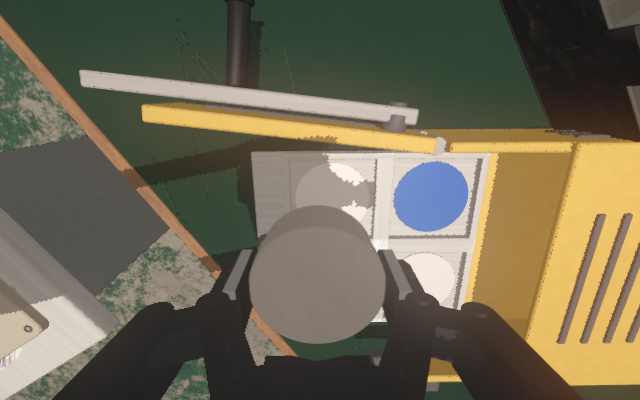

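Grey tin held, lid level. I'll place it in white_1 at (477,-153).

Call:
{"api": "step_arm", "payload": {
  "targets": [
    {"dp": [-0.063, 0.053, 0.1], "angular": [0, 0, 0], "fingers": 0.6},
    {"dp": [-0.063, 0.053, 0.3], "angular": [0, 0, 0], "fingers": 0.6},
    {"dp": [-0.063, 0.053, 0.5], "angular": [0, 0, 0], "fingers": 0.6},
    {"dp": [-0.063, 0.053, 0.6], "angular": [0, 0, 0], "fingers": 0.6},
    {"dp": [-0.063, 0.053, 0.64], "angular": [0, 0, 0], "fingers": 0.6},
    {"dp": [-0.063, 0.053, 0.66], "angular": [0, 0, 0], "fingers": 0.6},
    {"dp": [-0.063, 0.053, 0.66], "angular": [0, 0, 0], "fingers": 0.6},
    {"dp": [-0.063, 0.053, 0.66], "angular": [0, 0, 0], "fingers": 0.6}
  ]
}}

```text
time: 20.1
tool_pos: [477.9, -151.7, 21.3]
tcp_rot: [179.9, -0.0, 56.5]
ft_force: [-0.6, 0.1, -1.7]
finger_gap: 60.9
grip_force: 44.4
```

Call:
{"api": "step_arm", "payload": {
  "targets": [
    {"dp": [0, 0, 0.01], "angular": [0, 0, 0], "fingers": 0.6},
    {"dp": [0, 0, 0.01], "angular": [0, 0, 0], "fingers": 0.6},
    {"dp": [0, 0, 0.01], "angular": [0, 0, 0], "fingers": 0.1},
    {"dp": [0, 0, 0.01], "angular": [0, 0, 0], "fingers": 0.1},
    {"dp": [0, 0, 0.0], "angular": [0, 0, 0], "fingers": 0.05},
    {"dp": [0, 0, -0.2], "angular": [0, 0, 0], "fingers": 0.05},
    {"dp": [0, 0, -0.5], "angular": [0, 0, 0], "fingers": 0},
    {"dp": [0, 0, -0.75], "angular": [0, 0, 0], "fingers": 0}
  ]
}}

```text
time: 21.1
tool_pos: [477.2, -151.5, 172.5]
tcp_rot: [180.0, -0.0, 56.5]
ft_force: [0.1, -0.2, 0.4]
finger_gap: 85.5
grip_force: 0.0
```

```bash
python3 tins.py; python3 -c "
from h import *
rel([(560,60,190,56.5)])"
```

```text
21.15 [ 480.53033388 -152.862369    180.24889829] [ 1.79389925e+02 -1.06743590e-01  5.65474733e+01]
grey_tin_1 0.55 [318. 180.] [ 480.7 -159.9    0. ]
 mask 0.97 3573 [317. 184.] bgr [122. 133. 144.]
 mask 0.46 6677 [233.  75.] bgr [143. 152. 162.]
blue_tin_1 0.19 [413. 124.] [ 589.9 -160.7    0. ]
 mask 0.71 29728 [359. 217.] bgr [176. 169. 170.]
[1.111, -0.236, -0.101] [-0.0, 0.0, 0.0]
```

Call:
{"api": "step_arm", "payload": {
  "targets": [
    {"dp": [0.15, -0.04, -0.1], "angular": [0, 0, 0], "fingers": 0},
    {"dp": [0.35, -0.09, -0.1], "angular": [0, 0, 0], "fingers": 0},
    {"dp": [0.55, -0.14, -0.1], "angular": [0, 0, 0], "fingers": 0},
    {"dp": [0.75, -0.2, -0.1], "angular": [0, 0, 0], "fingers": 0},
    {"dp": [0.95, -0.24, -0.1], "angular": [0, 0, 0], "fingers": 0},
    {"dp": [1, -0.24, -0.1], "angular": [0, 0, 0], "fingers": 0},
    {"dp": [1, -0.24, -0.1], "angular": [0, 0, 0], "fingers": 0},
    {"dp": [1, -0.24, -0.1], "angular": [0, 0, 0], "fingers": 0}
  ]
}}

```text
time: 22.35
tool_pos: [546.6, 40.9, 189.4]
tcp_rot: [-179.9, 0.1, 56.5]
ft_force: [-0.4, -0.3, -0.2]
finger_gap: 85.1
grip_force: 0.0
```

```bash
python3 tins.py; python3 -c "
from h import *
rel([(594,110,97,56.5)])"
```

```text
22.4 [546.8229184   40.78580713 189.7547896 ] [-1.79960592e+02  4.52983866e-02  5.64686955e+01]
grey_tin_1 0.87 [108.  70.] [429.1 247.1   0. ]
grey_tin_1 0.7 [185.  30.] [518.8 230.4   0. ]
grey_tin_1 0.59 [357. 326.] [ 473.8 -170.    -0. ]
grey_tin_1 0.28 [412. 342.] [ 522.8 -235.6    0. ]
 mask 0.79 4806 [93. 71.] bgr [ 92. 155.  84.]
 mask 0.71 4943 [436. 152.] bgr [166. 191. 207.]
 mask 0.62 4250 [178.  28.] bgr [ 71.  75. 210.]
 mask 0.58 1806 [357. 340.] bgr [176. 190. 204.]
blue_tin_1 0.85 [317.  93.] [594.3 110.4   0. ]
 mask 0.55 3437 [319.  92.] bgr [132. 104.  93.]
[0.416, 0.005, 0.467] [0.0, -0.0, -0.0]
```

Call:
{"api": "step_arm", "payload": {
  "targets": [
    {"dp": [0.14, 0.005, 0.15], "angular": [0, 0, 0], "fingers": 0},
    {"dp": [0.28, 0.005, 0.35], "angular": [0, 0, 0], "fingers": 0},
    {"dp": [0.4, 0.005, 0.5], "angular": [0, 0, 0], "fingers": 0},
    {"dp": [0.418, 0.005, 0.65], "angular": [0, 0, 0], "fingers": 0},
    {"dp": [0.418, 0.005, 0.8], "angular": [0, 0, 0], "fingers": 0},
    {"dp": [0.418, 0.005, 0.9], "angular": [0, 0, 0], "fingers": 0},
    {"dp": [0.418, 0.005, 0.932], "angular": [0, 0, 0], "fingers": 0},
    {"dp": [0.418, 0.005, 0.932], "angular": [0, 0, 0], "fingers": 0.3}
  ]
}}

```text
time: 23.6
tool_pos: [594.5, 110.9, 4.3]
tcp_rot: [180.0, -0.0, 56.5]
ft_force: [0.3, 0.1, 0.3]
finger_gap: 69.5
grip_force: 0.0
```

Call:
{"api": "step_arm", "payload": {
  "targets": [
    {"dp": [0, 0, 0], "angular": [0, 0, 0], "fingers": 0.6},
    {"dp": [0, 0, 0], "angular": [0, 0, 0], "fingers": 0.6},
    {"dp": [0, 0, 0], "angular": [0, 0, 0], "fingers": 0.6},
    {"dp": [0, 0, 0], "angular": [0, 0, 0], "fingers": 0.6},
    {"dp": [0, 0, -0.2], "angular": [0, 0, 0], "fingers": 0.6},
    {"dp": [0, 0, -0.45], "angular": [0, 0, 0], "fingers": 0.6},
    {"dp": [0, 0, -0.7], "angular": [0, 0, 0], "fingers": 0.6},
    {"dp": [0, 0, -0.75], "angular": [0, 0, 0], "fingers": 0.6}
  ]
}}

```text
time: 24.6
tool_pos: [596.9, 111.4, 159.2]
tcp_rot: [179.6, -0.3, 56.5]
ft_force: [0.0, -0.2, -1.4]
finger_gap: 61.1
grip_force: 44.1
```

```bash
python3 -c "
from h import *
rel([(424.5,-233,130,56.5)])"
```

```text
[-1.913, 0.229, 0.138] [0.002, -0.002, 0.0]
```

Call:
{"api": "step_arm", "payload": {
  "targets": [
    {"dp": [-0.15, 0.02, 0], "angular": [0, 0, 0], "fingers": 0.6},
    {"dp": [-0.3, 0.04, 0], "angular": [0, 0, 0], "fingers": 0.6},
    {"dp": [-0.45, 0.05, 0], "angular": [0, 0, 0], "fingers": 0.6},
    {"dp": [-0.6, 0.07, 0], "angular": [0, 0, 0], "fingers": 0.6},
    {"dp": [-0.75, 0.09, 0], "angular": [0, 0, 0], "fingers": 0.6},
    {"dp": [-0.9, 0.1, 0], "angular": [0, 0, 0], "fingers": 0.6},
    {"dp": [-0.95, 0.115, 0], "angular": [0, 0, 0], "fingers": 0.6},
    {"dp": [-0.95, 0.115, 0], "angular": [0, 0, 0], "fingers": 0.6}
  ]
}}

```text
time: 25.6
tool_pos: [508.5, -60.3, 153.3]
tcp_rot: [-180.0, -0.0, 56.5]
ft_force: [1.0, -0.0, -0.4]
finger_gap: 60.8
grip_force: 44.1
```

Call:
{"api": "step_arm", "payload": {
  "targets": [
    {"dp": [-0.15, 0.02, 0], "angular": [0, 0, 0], "fingers": 0.6},
    {"dp": [-0.3, 0.04, 0], "angular": [0, 0, 0], "fingers": 0.6},
    {"dp": [-0.45, 0.05, 0], "angular": [0, 0, 0], "fingers": 0.6},
    {"dp": [-0.6, 0.07, 0], "angular": [0, 0, 0], "fingers": 0.6},
    {"dp": [-0.75, 0.09, 0], "angular": [0, 0, 0], "fingers": 0.6},
    {"dp": [-0.88, 0.1, 0], "angular": [0, 0, 0], "fingers": 0.6},
    {"dp": [-0.88, 0.115, 0], "angular": [0, 0, 0], "fingers": 0.6},
    {"dp": [-0.88, 0.115, 0], "angular": [0, 0, 0], "fingers": 0.6}
  ]
}}

```text
time: 26.6
tool_pos: [431.6, -218.9, 153.8]
tcp_rot: [-180.0, -0.0, 56.6]
ft_force: [-0.1, -0.1, -1.3]
finger_gap: 60.9
grip_force: 44.1
```

Run:
```python
from h import *
s=sense();print(s['tool_pos'],s['finger_gap'],s['grip_force'])
a=snapshot('wrist'); cv2.imwrite('pics/w6.png',a)
for l,z in [('tray_grip',66),('cell_blue_1',16),('cell_white_1',16),('grey_tin_1',16)]:
    for d in pinpoint('wrist',l): print(l,round(d['conf'],2),np.round(d['at']),np.round(at_z('wrist',d['at'],z),1))
rel([(424.3,-233.3,20,56.5)])
```

```text
[ 431.59312571 -218.89258287  153.79518245] 60.92311908232901 44.13922727108002
cell_blue_1 0.88 [324. 204.] [ 427.7 -238.9   16. ]
cell_blue_1 0.59 [434.  98.] [ 562.4 -209.    16. ]
cell_white_1 0.28 [324. 202.] [ 428.3 -238.    16. ]
grey_tin_1 0.69 [318.  99.] [ 475.9 -153.5   16. ]
[-0.079, 0.011, 0.669] [-0.0, -0.0, 0.001]
```

View pics/w6.png

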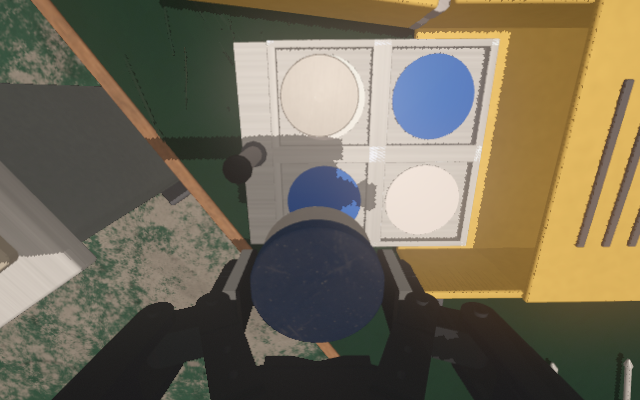

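The grey tin sits in white_1 at (320,95). Blue tin held; the blue_2 cell spans columns 280–370.

Call:
{"api": "step_arm", "payload": {
  "targets": [
    {"dp": [-0.083, 0.021, 0.1], "angular": [0, 0, 0], "fingers": 0.6},
    {"dp": [-0.083, 0.021, 0.3], "angular": [0, 0, 0], "fingers": 0.6},
    {"dp": [-0.083, 0.021, 0.5], "angular": [0, 0, 0], "fingers": 0.6},
    {"dp": [-0.083, 0.021, 0.6], "angular": [0, 0, 0], "fingers": 0.6},
    {"dp": [-0.083, 0.021, 0.65], "angular": [0, 0, 0], "fingers": 0.6},
    {"dp": [-0.083, 0.021, 0.67], "angular": [0, 0, 0], "fingers": 0.6},
    {"dp": [-0.083, 0.021, 0.675], "angular": [0, 0, 0], "fingers": 0.6},
    {"dp": [-0.083, 0.021, 0.675], "angular": [0, 0, 0], "fingers": 0.6}
  ]
}}

```text
time: 27.85
tool_pos: [427.3, -236.8, 21.4]
tcp_rot: [179.8, -0.0, 56.6]
ft_force: [0.4, 0.8, 6.6]
finger_gap: 61.4
grip_force: 44.8
```

Call:
{"api": "step_arm", "payload": {
  "targets": [
    {"dp": [0, 0, 0], "angular": [0, 0, 0], "fingers": 0.6},
    {"dp": [0, 0, 0], "angular": [0, 0, 0], "fingers": 0.1},
    {"dp": [0, 0, 0], "angular": [0, 0, 0], "fingers": 0.1},
    {"dp": [0, 0, 0], "angular": [0, 0, 0], "fingers": 0.1},
    {"dp": [0, 0, -0.05], "angular": [0, 0, 0], "fingers": 0.05},
    {"dp": [0, 0, -0.3], "angular": [0, 0, 0], "fingers": 0.05},
    {"dp": [0, 0, -0.6], "angular": [0, 0, 0], "fingers": 0.05},
    {"dp": [0, 0, -0.75], "angular": [0, 0, 0], "fingers": 0.4}
  ]
}}

```text
time: 28.85
tool_pos: [426.6, -236.7, 173.6]
tcp_rot: [179.7, 0.0, 56.5]
ft_force: [1.4, -0.2, -0.3]
finger_gap: 64.9
grip_force: 0.0
```

Run:
```python
from h import *
s=sense();print(s['tool_pos'],s['finger_gap'],s['grip_force'])
a=snapshot('wrist'); cv2.imwrite('pics/w7.png',a); b=snapshot('top'); cv2.imwrite('pics/top2.png',b)
for c in ('wrist','top'):
  for l,z in [('tray_grip',66),('cell_blue_1',16),('blue_tin_1',16),('grey_tin_1',16)]:
    for d in pinpoint(c,l): print(c,l,round(d['conf'],2),np.round(d['at']),np.round(at_z(c,d['at'],z),1))
rel([(398.5,-161,48,56.5)])
```

```text
[ 426.56337107 -236.74222934  173.59691099] 64.90016542366 0.0
wrist tray_grip 0.91 [241. 140.] [ 402.9 -163.8   66. ]
wrist cell_blue_1 0.67 [422.  74.] [ 560.9 -205.4   16. ]
wrist blue_tin_1 0.76 [316. 180.] [ 425.  -234.8   16. ]
wrist grey_tin_1 0.82 [315.  78.] [ 477.1 -153.8   16. ]
top tray_grip 0.68 [346. 268.] [ 406.2 -156.6   66. ]
top tray_grip 0.2 [376. 224.] [ 522.8 -235.    66. ]
top cell_blue_1 0.82 [376. 255.] [ 438.8 -242.    16. ]
top cell_blue_1 0.79 [368. 206.] [ 570.2 -218.2   16. ]
top blue_tin_1 0.56 [377. 262.] [ 418.8 -245.7   16. ]
top grey_tin_1 0.84 [205. 222.] [522.  229.3  16. ]
top grey_tin_1 0.81 [203. 256.] [428.8 232.9  16. ]
top grey_tin_1 0.74 [345. 239.] [ 479.9 -156.8   16. ]
[0.238, -0.312, 0.599] [-0.001, -0.0, 0.0]
```

View pics/w7.png

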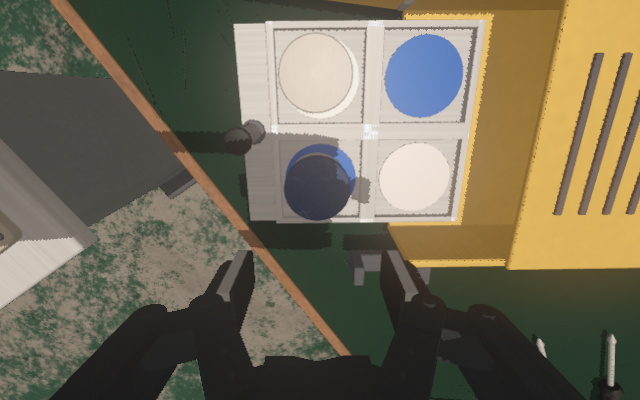

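Both tins stand in their cells: grey at (316,72), blue at (318,185). I'll re-grip the post and push the tray home.

Call:
{"api": "step_arm", "payload": {
  "newtons": 50,
  "targets": [
    {"dp": [0.12, -0.16, 0], "angular": [0, 0, 0], "fingers": 0.4},
    {"dp": [0.238, -0.312, 0], "angular": [0, 0, 0], "fingers": 0.4},
    {"dp": [0.238, -0.312, 0.1], "angular": [0, 0, 0], "fingers": 0.4},
    {"dp": [0.238, -0.312, 0.35], "angular": [0, 0, 0], "fingers": 0.4},
    {"dp": [0.238, -0.312, 0.55], "angular": [0, 0, 0], "fingers": 0.4},
    {"dp": [0.238, -0.312, 0.6], "angular": [0, 0, 0], "fingers": 0.4},
    {"dp": [0.238, -0.312, 0.6], "angular": [0, 0, 0], "fingers": 1},
    {"dp": [0.238, -0.312, 0.6], "angular": [0, 0, 0], "fingers": 1}
  ]
}}

```text
time: 30.35
tool_pos: [400.9, -162.5, 50.8]
tcp_rot: [179.8, -0.0, 56.5]
ft_force: [-3.0, 1.8, 3.0]
finger_gap: 15.6
grip_force: 7.8
```

Call:
{"api": "step_arm", "payload": {
  "targets": [
    {"dp": [0, 0, 0], "angular": [0, 0, 0], "fingers": 1},
    {"dp": [0, 0.1, 0], "angular": [0, 0, 0], "fingers": 1},
    {"dp": [0, 0.23, 0], "angular": [0, 0, 0], "fingers": 1},
    {"dp": [0, 0.36, 0], "angular": [0, 0, 0], "fingers": 1},
    {"dp": [0, 0.5, 0], "angular": [0, 0, 0], "fingers": 1},
    {"dp": [0, 0.63, 0], "angular": [0, 0, 0], "fingers": 1},
    {"dp": [0, 0.74, 0], "angular": [0, 0, 0], "fingers": 1},
    {"dp": [0, 0.8, 0], "angular": [0, 0, 0], "fingers": 1}
  ]
}}

```text
time: 31.35
tool_pos: [535.5, -249.8, 50.9]
tcp_rot: [179.8, -0.1, 56.6]
ft_force: [1.8, 7.5, 8.5]
finger_gap: 14.1
grip_force: 51.1
```

Call:
{"api": "step_arm", "payload": {
  "targets": [
    {"dp": [0, 0.005, 0], "angular": [0, 0, 0], "fingers": 1},
    {"dp": [0, 0.01, 0], "angular": [0, 0, 0], "fingers": 1},
    {"dp": [0, 0.015, 0], "angular": [0, 0, 0], "fingers": 1},
    {"dp": [0, 0.02, 0], "angular": [0, 0, 0], "fingers": 1},
    {"dp": [0, 0.023, 0], "angular": [0, 0, 0], "fingers": 1},
    {"dp": [0, 0.023, 0], "angular": [0, 0, 0], "fingers": 1},
    {"dp": [0, 0.023, 0], "angular": [0, 0, 0], "fingers": 1},
    {"dp": [0, 0.023, 0], "angular": [0, 0, 0], "fingers": 1}
  ]
}}

```text
time: 32.35
tool_pos: [536.8, -250.6, 50.9]
tcp_rot: [-179.9, -0.1, 56.6]
ft_force: [-7.5, 11.2, 16.0]
finger_gap: 14.2
grip_force: 52.2
```

Call:
{"api": "step_arm", "payload": {
  "targets": [
    {"dp": [0, 0, 0], "angular": [0, 0, 0], "fingers": 0.3},
    {"dp": [0, 0, 0], "angular": [0, 0, 0], "fingers": 0.3},
    {"dp": [0, 0, 0], "angular": [0, 0, 0], "fingers": 0.3},
    {"dp": [0, 0, -0.25], "angular": [0, 0, 0], "fingers": 0.35},
    {"dp": [0, 0, -0.5], "angular": [0, 0, 0], "fingers": 0.35},
    {"dp": [0, 0, -0.75], "angular": [0, 0, 0], "fingers": 0.35},
    {"dp": [0.2, -0.19, -0.75], "angular": [0, 0, 0], "fingers": 0.35},
    {"dp": [0.4, -0.38, -0.75], "angular": [0, 0, 0.02], "fingers": 0.35}
  ]
}}

```text
time: 33.35
tool_pos: [517.6, -143.4, 200.0]
tcp_rot: [179.9, -0.0, 52.8]
ft_force: [1.0, 0.6, -0.2]
finger_gap: 55.5
grip_force: 0.0
```

Run:
```python
from h import *
s=sense();print(s['tool_pos'],s['finger_gap'],s['grip_force'])
a=snapshot('wrist'); cv2.imwrite('pics/w8.png',a)
for l,z in [('tray_grip',66),('gate_hinge',58),('latch_grip',58)]:
    for d in pinpoint('wrist',l): print(l,round(d['conf'],2),np.round(d['at']),np.round(at_z('wrist',d['at'],z),1))
print(gp(1.72,58,150))
rel([(494,-9,120,48)])
```

```text
[ 517.62732652 -143.36812934  199.97989081] 55.54610113388722 0.0
tray_grip 0.59 [395. 256.] [ 536.5 -247.6   66. ]
gate_hinge 0.63 [363. 149.] [ 572.9 -141.    58. ]
(np.float64(492.3623018743083), np.float64(-8.492001720171658), 58, np.float64(47.951259237498405))
[0.466, -0.497, 0.395] [0.0, 0.0, 0.028]
```

View pics/w8.png

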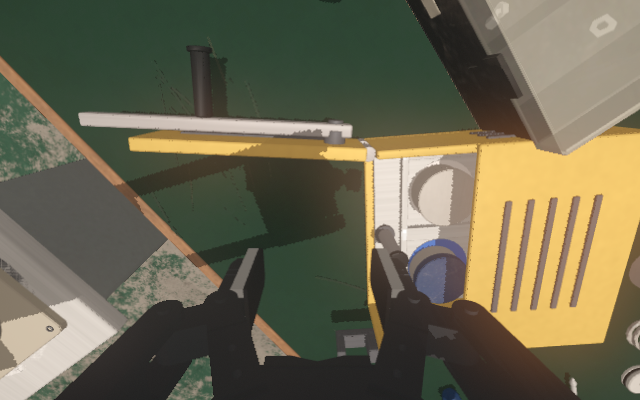

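Tray home with both tins upright (grey 445,195; blue 440,270). The handle runs from its rim at (199,47) to its base at (203,115).

Run:
```python
from h import *
r=at_z('wrist',(199,47),58); b=at_z('wrist',(203,115),58); print(r,b,np.linalg.norm(r-b),b+(r-b)*30/55, np.degrees(np.arctan2(*(b-r)[[1,0]])))
```

```text
[511.14411446  13.07542588  58.        ] [474.97682246 -29.56862124  58.        ] 55.915899038876056 [494.70443628  -6.3082319   58.        ] -130.3019615933931
```

Call:
{"api": "step_arm", "payload": {
  "targets": [
    {"dp": [0.15, -0.15, 0], "angular": [0, 0, 0.01], "fingers": 0.35},
    {"dp": [0.3, -0.3, 0], "angular": [0, 0, 0.028], "fingers": 0.35},
    {"dp": [0.45, -0.45, 0], "angular": [0, 0, 0.028], "fingers": 0.35},
    {"dp": [0.466, -0.497, 0.1], "angular": [0, 0, 0.028], "fingers": 0.35},
    {"dp": [0.466, -0.497, 0.25], "angular": [0, 0, 0.028], "fingers": 0.35},
    {"dp": [0.466, -0.497, 0.35], "angular": [0, 0, 0.028], "fingers": 0.35},
    {"dp": [0.466, -0.497, 0.35], "angular": [0, 0, 0.028], "fingers": 0.35},
    {"dp": [0.466, -0.497, 0.35], "angular": [0, 0, 0.028], "fingers": 0.35}
  ]
}}

```text
time: 34.55
tool_pos: [495.0, -10.3, 129.8]
tcp_rot: [179.9, -0.0, 47.9]
ft_force: [-0.0, -0.1, -0.2]
finger_gap: 55.7
grip_force: 0.0
```

Run:
```python
from h import *
s=sense();print(s['tool_pos'],s['tcp_rot'])
a=snapshot('wrist'); cv2.imwrite('pics/w9.png',a)
for l,z in [('gate_hinge',58),('latch_grip',58)]:
    for d in pinpoint('wrist',l): print(l,round(d['conf'],2),np.round(d['at']),np.round(at_z('wrist',d['at'],z),1))
```

```text
[495.02480008 -10.26925646 129.81934477] [ 1.79948000e+02 -2.64177768e-02  4.78557614e+01]
gate_hinge 0.58 [500. 265.] [ 575.  -146.4   58. ]
latch_grip 0.81 [316. 204.] [498.9  -7.   58. ]
```

Call:
{"api": "step_arm", "payload": {
  "newtons": 40,
  "targets": [
    {"dp": [0.014, -0.009, 0.15], "angular": [0, 0, -0.006], "fingers": 0.35},
    {"dp": [0.014, -0.009, 0.3], "angular": [0, 0, -0.006], "fingers": 0.35},
    {"dp": [0.014, -0.009, 0.42], "angular": [0, 0, -0.006], "fingers": 0.35},
    {"dp": [0.014, -0.009, 0.454], "angular": [0, 0, -0.006], "fingers": 0.35},
    {"dp": [0.014, -0.009, 0.454], "angular": [0, 0, -0.006], "fingers": 1},
    {"dp": [0.014, -0.009, 0.454], "angular": [0, 0, -0.006], "fingers": 1},
    {"dp": [0.014, -0.009, 0.454], "angular": [0, 0, -0.006], "fingers": 1},
    {"dp": [0.014, -0.009, 0.454], "angular": [0, 0, -0.006], "fingers": 1}
  ]
}}

```text
time: 35.7
tool_pos: [495.6, -5.4, 39.6]
tcp_rot: [180.0, -0.1, 49.0]
ft_force: [-2.0, 4.2, 4.4]
finger_gap: 14.8
grip_force: 38.9
```

Call:
{"api": "step_arm", "payload": {
  "targets": [
    {"dp": [0, 0.001, -0.03], "angular": [0, 0, 0], "fingers": 1},
    {"dp": [0, 0.004, -0.06], "angular": [0, 0, 0], "fingers": 1},
    {"dp": [0, 0.008, -0.09], "angular": [0, 0, 0], "fingers": 1},
    {"dp": [0, 0.012, -0.12], "angular": [0, 0, 0], "fingers": 1},
    {"dp": [0, 0.018, -0.15], "angular": [0, 0, 0], "fingers": 1},
    {"dp": [0, 0.018, -0.15], "angular": [0, 0, 0], "fingers": 1},
    {"dp": [0, 0.018, -0.15], "angular": [0, 0, 0], "fingers": 1},
    {"dp": [0, 0.018, -0.15], "angular": [0, 0, 0], "fingers": 1}
  ]
}}

```text
time: 36.7
tool_pos: [497.4, -7.8, 68.7]
tcp_rot: [-179.9, -0.1, 49.0]
ft_force: [-1.8, 6.4, 0.5]
finger_gap: 14.4
grip_force: 38.9
```

Run:
```python
from h import *
s=sense();p=s['tool_pos'];print(p,s['tcp_rot'],s['ft_force'])
v=np.array(p[:2])-H; th=np.radians(PSI)-(np.arctan2(v[1],v[0])-np.arctan2(-146.3,-48))+2*np.pi
print('theta',np.hypot(*v),th)
ths=th-np.arange(1,9)*.105
rel([gp(t,68) for t in ths],gp(th,68)); print(ths[-1],gp(ths[-1],68))
```

```text
[497.42861593  -7.75680142  68.66683401] [-1.79946251e+02 -5.23305336e-02  4.89957639e+01] [-1.8272642   6.41960723  0.50661647]
theta 155.65171123757722 1.7431867026761214
[-0.078, -0.021, -0.0] [-0.0, 0.0, -0.033]
[-0.158, -0.034, -0.0] [-0.0, 0.0, -0.067]
[-0.238, -0.038, -0.0] [-0.0, 0.0, -0.1]
[-0.319, -0.034, -0.0] [0.0, 0.0, -0.134]
[-0.399, -0.022, -0.0] [-0.0, 0.0, -0.167]
[-0.477, -0.001, -0.0] [0.0, 0.0, -0.201]
[-0.552, 0.028, 0.0] [0.0, 0.0, -0.234]
[-0.625, 0.065, 0.0] [0.0, 0.0, -0.267]
0.9031867026761214 (np.float64(421.8269163147256), np.float64(-108.8828696084946), 68, np.float64(94.7512138243211))
```

Run:
```python
from h import *
rel([gp(t,68.7) for t in 1.743-np.arange(1,9)*.105])
```

```text
[-0.08, -0.017, -0.0] [-0.0, -0.0, -0.02]
[-0.159, -0.033, -0.0] [-0.0, -0.0, -0.054]
[-0.24, -0.04, -0.0] [-0.0, -0.0, -0.087]
[-0.321, -0.04, -0.0] [-0.0, -0.0, -0.121]
[-0.401, -0.03, -0.001] [-0.0, -0.0, -0.154]
[-0.48, -0.013, -0.001] [-0.0, -0.0, -0.187]
[-0.556, 0.013, -0.001] [-0.0, -0.0, -0.221]
[-0.63, 0.047, -0.001] [-0.0, -0.0, -0.254]
```

Call:
{"api": "step_arm", "payload": {
  "targets": [
    {"dp": [-0.08, -0.017, 0], "angular": [0, 0, -0.025], "fingers": 1},
    {"dp": [-0.159, -0.033, 0], "angular": [0, 0, -0.055], "fingers": 1},
    {"dp": [-0.24, -0.04, 0], "angular": [0, 0, -0.087], "fingers": 1},
    {"dp": [-0.321, -0.04, 0], "angular": [0, 0, -0.121], "fingers": 1},
    {"dp": [-0.401, -0.03, 0], "angular": [0, 0, -0.154], "fingers": 1},
    {"dp": [-0.48, -0.013, 0], "angular": [0, 0, -0.187], "fingers": 1},
    {"dp": [-0.556, 0.013, 0], "angular": [0, 0, -0.221], "fingers": 1},
    {"dp": [-0.63, 0.047, 0], "angular": [0, 0, -0.254], "fingers": 1}
  ]
}}

```text
time: 37.7
tool_pos: [421.1, -109.5, 68.2]
tcp_rot: [-179.9, -0.1, 95.0]
ft_force: [0.7, 5.4, -2.0]
finger_gap: 14.4
grip_force: 43.6
```

Run:
```python
from h import *
s=sense();p=s['tool_pos'];print(p,s['tcp_rot'],s['ft_force'])
v=np.array(p[:2])-H; th=np.radians(PSI)-(np.arctan2(v[1],v[0])-np.arctan2(-146.3,-48)); print(th,np.hypot(*v))
rel([gp(t,69.5) for t in .903-np.arange(1,9)*.09])
```

```text
[ 421.06643059 -109.54931457   68.21769984] [-1.79937905e+02 -6.73564042e-02  9.49595020e+01] [ 0.68099087  5.37482519 -1.98724896]
-5.385334255272046 154.56036383565123
[-0.064, -0.015, -0.006] [-0.0, -0.0, -0.028]
[-0.132, -0.028, -0.007] [-0.0, -0.0, -0.056]
[-0.201, -0.034, -0.007] [-0.0, -0.0, -0.085]
[-0.27, -0.035, -0.007] [-0.0, -0.0, -0.113]
[-0.339, -0.029, -0.007] [-0.0, -0.0, -0.142]
[-0.407, -0.017, -0.007] [-0.0, -0.0, -0.171]
[-0.474, 0.001, -0.007] [-0.0, -0.0, -0.199]
[-0.539, 0.025, -0.007] [-0.0, -0.0, -0.228]
```

Call:
{"api": "step_arm", "payload": {
  "targets": [
    {"dp": [-0.064, -0.015, -0.006], "angular": [0, 0, -0.028], "fingers": 1},
    {"dp": [-0.132, -0.028, -0.007], "angular": [0, 0, -0.056], "fingers": 1},
    {"dp": [-0.201, -0.034, -0.007], "angular": [0, 0, -0.085], "fingers": 1},
    {"dp": [-0.27, -0.035, -0.007], "angular": [0, 0, -0.113], "fingers": 1},
    {"dp": [-0.339, -0.029, -0.007], "angular": [0, 0, -0.142], "fingers": 1},
    {"dp": [-0.407, -0.017, -0.007], "angular": [0, 0, -0.171], "fingers": 1},
    {"dp": [-0.474, 0.001, -0.007], "angular": [0, 0, -0.199], "fingers": 1},
    {"dp": [-0.539, 0.025, -0.007], "angular": [0, 0, -0.228], "fingers": 1}
  ]
}}

```text
time: 38.7
tool_pos: [435.0, -217.0, 69.4]
tcp_rot: [-179.9, -0.1, 135.9]
ft_force: [-0.9, 3.5, -3.6]
finger_gap: 14.7
grip_force: 41.5
```

Run:
```python
from h import *
s=sense();p=s['tool_pos'];print(p,s['tcp_rot'],s['ft_force'])
v=np.array(p[:2])-H; th=np.radians(PSI)-(np.arctan2(v[1],v[0])-np.arctan2(-146.3,-48)); print(th,np.hypot(*v))
rel([gp(t,70) for t in (.15,.12,.09,.06,.03,.0,-.01)])
cv2.imwrite('pics/w10.png',snapshot('wrist'))
```

```text
[ 434.9551764  -217.02780685   69.42126807] [-1.79946078e+02 -9.59191672e-02  1.35939031e+02] [-0.91117455  3.490001   -3.55551023]
0.18169105376826944 154.65314423572562
[-0.024, -0.004, -0.003] [-0.0, -0.001, -0.011]
[-0.047, -0.01, -0.003] [-0.0, -0.001, -0.02]
[-0.069, -0.015, -0.003] [-0.0, -0.001, -0.03]
[-0.092, -0.02, -0.003] [-0.0, -0.001, -0.04]
[-0.114, -0.024, -0.003] [-0.0, -0.001, -0.049]
[-0.137, -0.028, -0.003] [-0.0, -0.001, -0.059]
[-0.145, -0.029, -0.003] [-0.0, -0.001, -0.062]
```

View pics/w10.png

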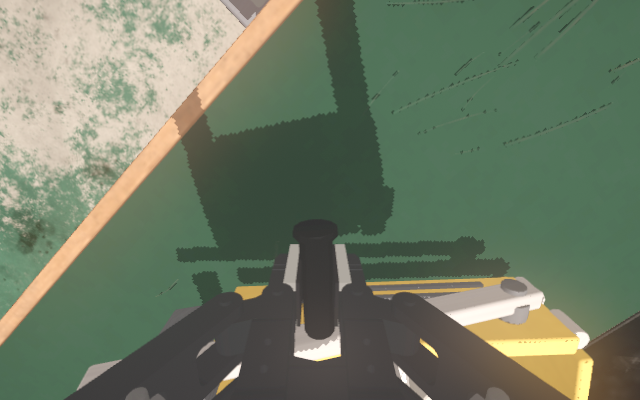

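The bar is visibly tilted up in the grip and the gate is nearly shut. I'll close the rest.

Call:
{"api": "step_arm", "payload": {
  "targets": [
    {"dp": [-0.024, -0.004, -0.005], "angular": [0, 0, -0.011], "fingers": 1},
    {"dp": [-0.047, -0.01, -0.01], "angular": [0, 0, -0.02], "fingers": 1},
    {"dp": [-0.069, -0.015, -0.01], "angular": [0, 0, -0.03], "fingers": 1},
    {"dp": [-0.092, -0.02, -0.01], "angular": [0, 0, -0.04], "fingers": 1},
    {"dp": [-0.114, -0.024, -0.01], "angular": [0, 0, -0.049], "fingers": 1},
    {"dp": [-0.137, -0.028, -0.01], "angular": [0, 0, -0.059], "fingers": 1},
    {"dp": [-0.137, -0.028, -0.01], "angular": [0, 0, -0.059], "fingers": 1},
    {"dp": [-0.137, -0.028, -0.01], "angular": [0, 0, -0.059], "fingers": 1}
  ]
}}

```text
time: 39.75
tool_pos: [447.8, -237.6, 69.4]
tcp_rot: [-180.0, -0.5, 146.3]
ft_force: [-12.5, 8.8, -1.9]
finger_gap: 14.5
grip_force: 39.2
```

Run:
```python
from h import *
s=sense();p=s['tool_pos'];print(p,s['tcp_rot'],s['ft_force'])
v=np.array(p[:2])-H; th=np.radians(PSI)-(np.arctan2(v[1],v[0])-np.arctan2(-146.3,-48)); print(th,np.hypot(*v))
```

```text
[ 447.83309827 -237.62498494   69.36488733] [-179.98359793   -0.52551446  146.29378183] [-12.46651905   8.7936245   -1.88904247]
0.024550679345534787 154.8285948677352
```

Call:
{"api": "step_arm", "payload": {
  "targets": [
    {"dp": [0, -0.004, 0.03], "angular": [0, 0, 0], "fingers": 1},
    {"dp": [0, -0.008, 0.06], "angular": [0, 0, 0], "fingers": 1},
    {"dp": [0, -0.012, 0.09], "angular": [0, 0, 0], "fingers": 1},
    {"dp": [0, -0.015, 0.12], "angular": [0, 0, 0], "fingers": 1},
    {"dp": [0, -0.018, 0.14], "angular": [0, 0, 0], "fingers": 1},
    {"dp": [0, -0.018, 0.145], "angular": [0, 0, 0], "fingers": 1},
    {"dp": [0, -0.018, 0.145], "angular": [0, 0, 0], "fingers": 1},
    {"dp": [0, -0.018, 0.145], "angular": [0, 0, 0], "fingers": 1}
  ]
}}

```text
time: 40.75
tool_pos: [446.9, -240.8, 41.3]
tcp_rot: [180.0, -0.4, 146.3]
ft_force: [-8.8, 8.5, 2.2]
finger_gap: 14.6
grip_force: 39.9
```

Call:
{"api": "step_arm", "payload": {
  "targets": [
    {"dp": [0, 0, 0], "angular": [0, 0, 0], "fingers": 0.4},
    {"dp": [0, 0, 0], "angular": [0, 0, 0], "fingers": 0.35},
    {"dp": [0, 0, 0], "angular": [0, 0, 0], "fingers": 0.35},
    {"dp": [0, 0, 0], "angular": [0, 0, 0], "fingers": 0.35},
    {"dp": [0, 0, -0.2], "angular": [0, 0, 0], "fingers": 0.35},
    {"dp": [0, 0, -0.5], "angular": [0, 0, 0], "fingers": 0.35},
    {"dp": [0.1, 0, -0.8], "angular": [0, 0, 0], "fingers": 0.35},
    {"dp": [0.2, 0, -1], "angular": [0, 0, 0], "fingers": 0.35}
  ]
}}

```text
time: 41.75
tool_pos: [416.5, -221.1, 245.9]
tcp_rot: [-180.0, 0.2, 146.4]
ft_force: [0.3, -0.3, 0.6]
finger_gap: 55.3
grip_force: 0.0
```

Run:
```python
from h import *
print(sense()['tool_pos'])
a=snapshot('wrist'); cv2.imwrite('pics/w11.png',a)
b=snapshot('top'); cv2.imwrite('pics/top3.png',b)
for l,z in [('gate_hinge',58),('latch_grip',58),('tray_grip',66)]:
    for d in pinpoint('wrist',l): print(l,round(d['conf'],2),np.round(d['at']),np.round(at_z('wrist',d['at'],z),1))
for c in ('top','wrist'):
  for l in ('blue_tin_1','grey_tin_1'):
    for d in pinpoint('top',l): print(l,round(d['conf'],2),np.round(at_z('top',d['at'],16)))
```

```text
[ 416.46586599 -221.06405048  245.93463865]
gate_hinge 0.74 [440. 242.] [ 573.  -146.6   58. ]
latch_grip 0.85 [320. 203.] [ 448.5 -239.1   58. ]
tray_grip 0.79 [352. 268.] [ 535.  -250.4   66. ]
blue_tin_1 0.85 [ 559. -326.   16.]
grey_tin_1 0.88 [426. 235.  16.]
grey_tin_1 0.81 [ 612. -239.   16.]
grey_tin_1 0.77 [519. 232.  16.]
blue_tin_1 0.85 [ 559. -326.   16.]
grey_tin_1 0.88 [426. 235.  16.]
grey_tin_1 0.81 [ 612. -239.   16.]
grey_tin_1 0.77 [519. 232.  16.]
```

View pics/w11.png

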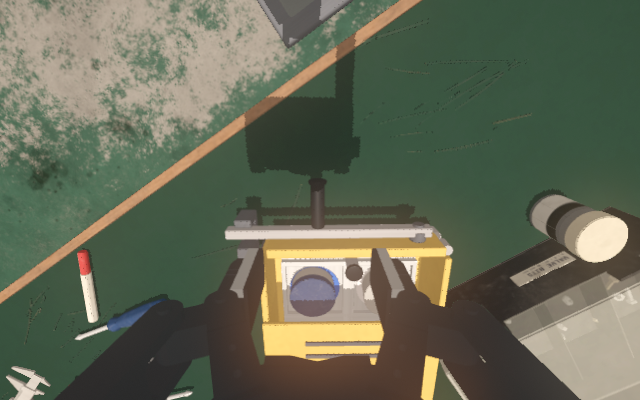

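View pics/top3.png

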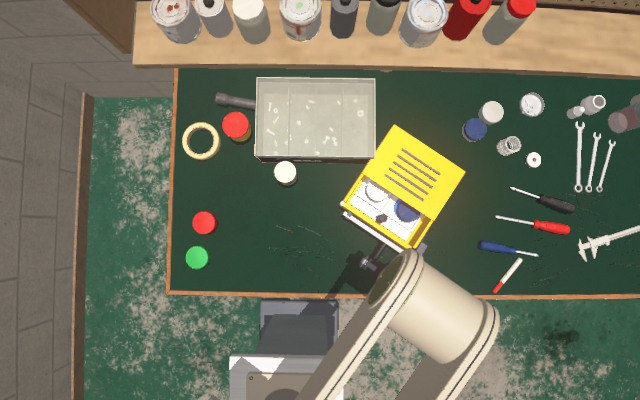

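The gate is shut with the bar level in the keeper notch (bar row 232, keeper 245,215). The tray is home with both tins upright, and nothing else has moved, so I'm handing in.

```bash
python3 -c "
from bench import *
print(hand_in())"
```

```text
the job is handed in; nothing more can be done
None
```

The job is handed in at about 42 s of the 210 s allowed: the grey tin is in a white-disc cell and the blue tin in a blue-disc cell, the tray is home, and the gate is shut with its bar down in the keeper's notch (no verdict came back).

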